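Catch the falling case lid and lower it shut

TASK

Close the grey steel case in which the ceramic gas cups stand: nudge its open, leaning-back lid forward past upright, catch the falling lid on the outside of your fingers, and lower it gently until it is fully shut, never letting it drop shut. Only touch the lid, do not pinch it, and do not lift, tip or shove the case, upset the cups or disturb anything else on the table.

Things in the scene. Friction and masses are not known exactly. Their poses are not given: they have to be found in the camera images.
- case: open grey sheet-steel case, 150 mm deep (its x) by 210 mm wide (its y) by 100 mm high, walls 4 mm, weighing 4 kg, standing loose on the table. Origin at the centre of its underside; its x axis points from the front wall (which faces the robot's right) to the hinged back wall (on the robot's left), turned by up to about 0.37 rad, z up
- lid (a joint): lid's hinge angle (rad): 0 = shut on the rim, 1.57 = upright, 1.80 = leaning back on its stop (start). About 0.3 kg, no latch or spring. A worn damper resists with 0.26 N m per rad/s: past upright the lid falls slowly at first, takes about 3 s in all and, if not held from below, lands at about 1 rad/s, far too hard; half of that speed or less is gentle
- lid_tab (a point): middle of the outer edge of the lid's lip, on the lid's underside, 185 mm from the hinge. The lid is a plate 150 mm (from hinge to front) by 210 mm, 6 mm thick; the steel lip on its front edge is 90 mm wide, 5 mm thick and projects 35 mm, so that when shut it overhangs the front wall with free space below it
- lid_hinge (a point): middle of the hinge axis, on top of the case's back wall 100 mm above the table; the hinge axis is the case's y
- cup_0: pink ceramic gas cup, 19 mm diameter, 47 mm high, standing loose inside the case on its 6 mm high floor; origin at the centre of its underside
- cup_1: pink ceramic gas cup, 19 mm diameter, 47 mm high, standing loose inside the case on its 6 mm high floor; origin at the centre of its underside
- mandrel_a: bystander: turned steel plug with a T pin, 38 mm diameter, 69 mm high, origin at the centre of its underside
- mandrel_b: bystander: turned steel plug with a T pin, 38 mm diameter, 70 mm high, origin at the centre of its underside
- nut: bystander: steel hex nut 30x34x16 mm lying flat, origin at the centre of its underside
- wrench: bystander: combination wrench 203 mm long, 10 mm thick, lying flat between robot and case, origin at the middle of its underside

How it is judged:
By the outcome, as a careful person would: the job done as asked, in the order asked, and still so for the second after the job is handed in, with the robot touching nothing.
It also fails if it takes over 48 s, if anything falls off the work surface, if the arm or the gripper's body presses on something with over 40 N, if the wrist force passes 120 N, or if a joint passes its speed limit or range.

ROBOT

A 6-joint arm with a two-finger parallel gripper is mounted at the origin on a cart in front of the work surface, level with it; the furniture and walls round the work are solid. World frame = base frame: x ahead of the robot, y to its left, z up, the work surface at z = 0. Lengths are in m, angles in rad, forces in N, time in s.
With the tool pointing down it reaches from about 0.35 to 0.875 m from the base axis. Payload 4.2 kg.
Tool frame: the origin (TCP) lies midway between the tips of the shut fingers; the grasp point (between the pads) lies 19 mm behind it; z points along the fingers, y is the line along which they close (so a half turn about z gives the same grasp; the last joint's range is limited). The gripper opens to 87 mm and grips with 3 to 60 N. Pads are 19 mm wide; open, the fingers measure 117 mm over their backs; the gripper's body (75 mm by 190 mm) begins 51 mm behind the grasp point.
Start: joints at [-0.963, 0.385, 0.008, 0, -1.194, -0.259], TCP at [0.214, -0.587, 0.223] pointing down, gripper open.
Joint ranges: [-3.14, 3.14], [-1.21, 2.06], [-1.07, 1.41], [-3.16, 2.05], [-2.99, -0.16], [-3.1, 3.1]. Speed limits (rad/s): [2.79, 2.79, 3.14, 3.14, 3.14, 3.14].

INTERFACE

Orientations are given as a rotation vector (axis times angle).
In Python, from cell import manip, imaging gives the robot as it stands.
- The arm moves only by the tool jog_arm, never from a script. Its argument "plan" is a list of rows, each an object of numbers: "dx", "dy", "dz": the shift along the tool's x, y, z in mm; "rx", "ry", "rz": the turn, a rotation vector about the tool's x, y, z in rad; "claw": the opening, from 0 (shut) to 1 (fully open). A call has 1 to 8 rows; each row is the pose to reach, as a shift and turn from the pose commanded when the call began, along the tool's axes at that moment; what a row does not reach only later rows make up. A row lasts 1/12 s, in which the tool goes at most 41.7 mm and 7.16 degrees, less where a joint would pass 70% of its speed; a pose out of reach is approached as far as the arm can. A call with a gripper value outside its range is refused whole. The fingers move at their own pace and stop on an object; the grip force is fixed at half the most. Time passes only in rows, so rows that repeat a pose let the fingers close. It gives the time, the measured TCP pose, the force, the opening and the grip force at its end, in the units of the state.
- manip.sense(): the state, without advancing time (a new reading comes with each control period).
- imaging.snapshot(name): name is "scene" or "top" or "wrist"; returns the picture (420x560x3 uint8, red, green, blue); there is no depth.
- imaging.calibration(name): a dict with "fx", "fy", "cx", "cy" (pixels), "view" (4x4, takes a point from world to camera coordinates). Camera axes: x right, y up, looking along -z (the intrinsics and any distortion apply to the point x, -y, -z); pixel columns grow to the right and rows downward; lengths in m; the calibration is good to about 2 mm. A picture is of the moment at which its call begins: read the wrist's pose just before it. calibration takes no time and is no camera call; for the wrist camera it gives the pose at the moment of the call.
- manip.hand_in(): hands the job in; it is judged then, once.
The state is a dict: "time": time; "joints": joint angles; "qd": joint speeds; "joint_efforts": joint torques, N m; "ee_pos": TCP position; "tcp_rot": TCP orientation; "ft_force": force on the tool from outside, world axes, zero at the start; "torque": the same for the moment, N m; "opening": finger opening in m; "finger_force": force on a finger pad.
Only numpy, scipy, OpenCV 4.12 (cv2) and the standard library are available. Lean on these libraries where they do the work, as an engineer would, in place of code of your own. Each camera call takes 0.05 s, during which the arm holds its last target. There are 200 camera calls.

## Working session

There is one attempt and no reset: what is moved stays moved. The work goes in short steps, Python scripts to look and compute and a tool call to move; the robot and the scene stay as the last step left them, time stands still between calls to the robot, and variables do not carry over. Pictures are saved under pics/ and viewed, at most 14 in all, crops included, and the job is handed in when it is done.

Besides the shell and the picture viewer there is one more tool, called after "Emit:" by a JSON object that holds its "fn" and its "kwargs". jog_arm: Moves the arm, as the interface text tells. Its arguments: {"type":"object","properties":{"plan":{"type":"array","items":{"type":"object","properties":{"dx":{"type":"number"},"dy":{"type":"number"},"dz":{"type":"number"},"rx":{"type":"number"},"ry":{"type":"number"},"rz":{"type":"number"},"claw":{"type":"number"}}}}},"required":["plan"]}

```bash
mkdir -p pics; python3 - <<'E'
from cell import manip, imaging
import cv2,numpy as np
np.set_printoptions(precision=4,suppress=True)
s=manip.sense();print({k:s[k] for k in('time','joints','ee_pos','tcp_rot','opening')})
for n in('scene','top'):
    im=imaging.snapshot(n);cv2.imwrite(f'pics/{n}0.png',im[:,:,::-1]);print(n,imaging.calibration(n))
E
```

```text
{'time': 0.0, 'joints': array([-0.9634,  0.3855,  0.0066, -0.0005, -1.194 , -0.2586]), 'ee_pos': array([ 0.2134, -0.5868,  0.2215]), 'tcp_rot': array([ 0.5447, -3.0935, -0.0033]), 'opening': 0.08712695941262263}
scene {'fx': 491.4715406770048, 'fy': 491.4715406770048, 'cx': 278.55042330587315, 'cy': 207.05205426101926, 'view': array([[-0.5977, -0.8015, -0.0179,  0.229 ],
       [ 0.5482, -0.425 ,  0.7203, -0.4127],
       [-0.5849,  0.4207,  0.6934, -0.9709],
       [ 0.    ,  0.    ,  0.    ,  1.    ]])}
top {'fx': 416.06732545108474, 'fy': 416.06732545108474, 'cx': 280.9624399452051, 'cy': 212.19168039513903, 'view': array([[-0.0099, -1.    , -0.0014, -0.0769],
       [ 0.9918, -0.01  ,  0.1274, -0.5092],
       [-0.1274, -0.0001,  0.9919, -1.0387],
       [ 0.    ,  0.    ,  0.    ,  1.    ]])}
```

View pics/scene0.png

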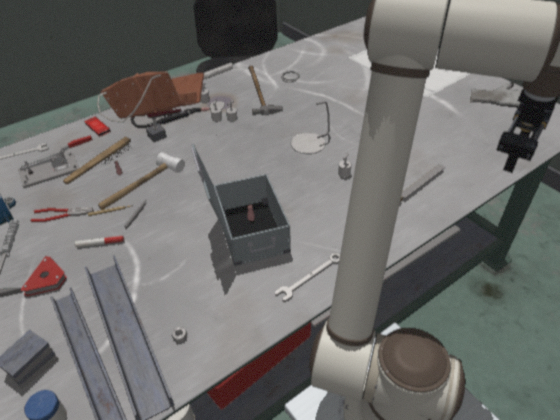

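View pics/top0.png

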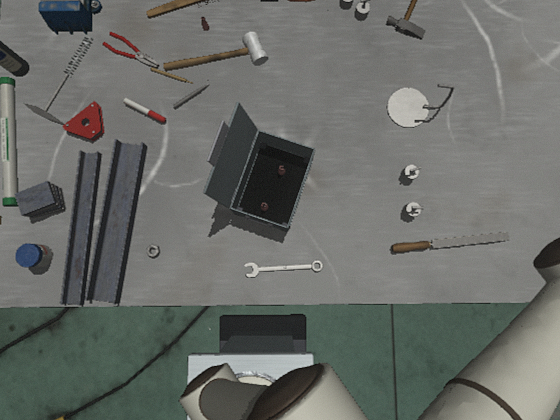

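Both views show the case near top-image (265,180): lid leaning left, mandrels at (412,173) and (413,210), wrench at (285,268), nut at (153,251). I'll zoom in for the corners.

```bash
python3 - <<'E'
import cv2
a=cv2.imread('pics/top0.png')[95:245,190:330];a=cv2.resize(a,None,fx=4,fy=4,interpolation=cv2.INTER_CUBIC)
cv2.imwrite('pics/c1.png',cv2.convertScaleAbs(a,alpha=1.6))
E
```

```text
(no output)
```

View pics/c1.png

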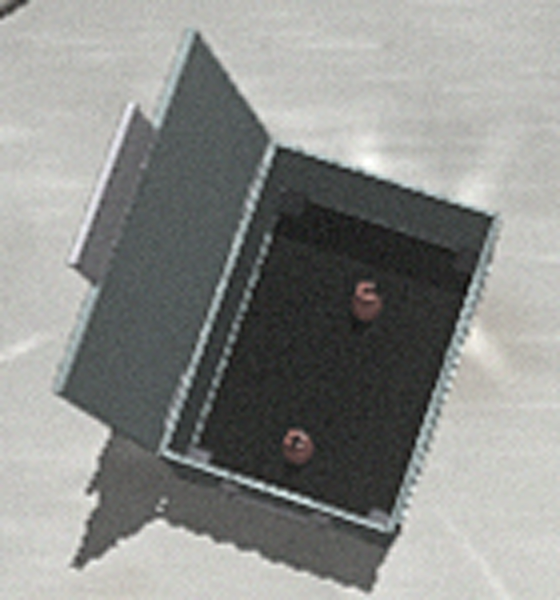

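```bash
cat > h.py <<'E'
from cell import manip, imaging
import numpy as np
np.set_printoptions(precision=4,suppress=True)
C=imaging.calibration('top')
def proj(P,C=C):
    P=np.atleast_2d(P);c=P@C['view'][:3,:3].T+C['view'][:3,3]
    return np.c_[C['cx']+C['fx']*c[:,0]/-c[:,2],C['cy']-C['fy']*c[:,1]/-c[:,2]]
E
python3 - <<'E'
from h import *
from scipy.optimize import least_squares
obs=np.array([(275,146),(163,455),(393,528),(498,215),(192,30),(58,390),(133,105),(72,263)],float)
obs=(obs+.5)/4-.5+[190,95]
# model: far = local y sign +-?; case x ~ +y world => case y ~ -x world; far(+x world) = -y local
def world(p,L):
    c,s=np.cos(p[2]),np.sin(p[2]);R=np.array([[c,-s,0],[s,c,0],[0,0,1]])
    return L@R.T+[p[0],p[1],0]
def local(a):
    hx,hz=.075,.1
    l=lambda d,y:[hx-d*np.cos(a),y,hz+d*np.sin(a)]
    return np.array([[.075,-.105,.1],[.075,.105,.1],[-.075,.105,.1],[-.075,-.105,.1],l(.15,-.105),l(.15,.105),l(.185,-.045),l(.185,.045)])
f=lambda p:(proj(world(p,local(p[3])))-obs).ravel()
r=least_squares(f,[.5,0,1.3,1.8]);print(r.x);print(f(r.x).reshape(-1,2))
r2=least_squares(lambda p:f(np.r_[p,1.8]),[.5,0,1.3]);print(r2.x);print(r2.fun.reshape(-1,2))
p=np.r_[r2.x,1.8]
print(world(p,local(1.8)))
# intersect for other points at height z
def ray(u,v,z,C=C):
    R=C['view'][:3,:3];t=C['view'][:3,3];o=-R.T@t
    d=R.T@np.array([(u-C['cx'])/C['fx'],-(v-C['cy'])/C['fy'],-1]);return o+d*(z-o[2])/d[2]
for n,u,v,z in[('wr1',246,269,.0),('wr2',322,267,.0),('mA',412,173,.06),('nut',153,251,0),('cup0',190+366/4,95+290/4,.053),('cup1',190+297/4,95+437/4,.053)]:print(n,ray(u,v,z))
E
```

```text
[ 0.5843 -0.063   1.2335  1.814 ]
[[-0.4804 -2.2643]
 [-1.0389  0.0924]
 [ 0.3396  1.7564]
 [ 1.3733 -0.5845]
 [ 0.4125 -0.7932]
 [ 0.0366  1.2085]
 [-0.3291 -0.597 ]
 [-0.2519  0.8107]]
[ 0.5847 -0.0618  1.2339]
[[-0.9853 -2.3939]
 [-1.5213 -0.0325]
 [-0.14    1.6056]
 [ 0.8706 -0.7389]
 [ 0.7027 -0.7322]
 [ 0.3538  1.3412]
 [ 0.1887 -0.463 ]
 [ 0.2778  0.9848]]
[[ 0.7085 -0.0257  0.1   ]
 [ 0.5104  0.0437  0.1   ]
 [ 0.4608 -0.0979  0.1   ]
 [ 0.659  -0.1673  0.1   ]
 [ 0.7198  0.0065  0.2461]
 [ 0.5216  0.0759  0.2461]
 [ 0.6658  0.0338  0.2802]
 [ 0.5809  0.0635  0.2802]]
wr1 [0.3641 0.0107 0.    ]
wr2 [ 0.3673 -0.1876  0.    ]
mA [ 0.6018 -0.4155  0.06  ]
nut [0.4133 0.2547 0.    ]
cup0 [ 0.6211 -0.0845  0.053 ]
cup1 [ 0.5264 -0.0399  0.053 ]
```

```bash
cat >> h.py <<'E'
from scipy.spatial.transform import Rotation as Ro
P=(.5845,-.0622,1.234)
ex=np.array([np.cos(P[2]),np.sin(P[2]),0]);ey=np.array([-ex[1],ex[0],0]);Z=np.array([0,0,1.])
O=np.array([P[0],P[1],0])
def Rt(t): 
    c,s=np.cos(t),np.sin(t);return np.c_[-c*ex-s*Z,ey,s*ex-c*Z]
def state():
    s=manip.sense();R=Ro.from_rotvec(s['tcp_rot']).as_matrix();p=s['ee_pos']-O
    print('t',s['time'],'loc',np.r_[p@ex,p@ey,p[2]]*1e3,'tilt',np.arctan2(R[:,2]@ex,-R[:,2]@Z),'F',s['ft_force'],'q',s['joints'],s['opening']);return s['ee_pos'],R
def go(x,y,z,t,ref=None):  # local mm, tilt -> row
    p,R=ref if ref else state()
    w=O+ex*x/1e3+ey*y/1e3+Z*z/1e3
    print((x,y,z,t),'mm',np.round(R.T@(w-p)*1e3),'rot',np.round(Ro.from_matrix(R.T@Rt(t)).as_rotvec(),3))
    return w,Rt(t)
E
python3 - <<'E'
from h import *
r=state();go(-150,0,400,0,r);go(165,0,370,0,r)
E
```

```text
t 0.1 loc [-617.8048  176.8496  221.5892] tilt 0.0014459411603102348 F [-0.3296 -0.0053 -0.0723] q [-0.9634  0.3854  0.0068 -0.0005 -1.194  -0.2586] 0.08715558514995111
(-150, 0, 400, 0) mm [-433.  251. -178.] rot [ 0.002  0.001 -0.885]
(165, 0, 370, 0) mm [-632.  494. -148.] rot [ 0.002  0.001 -0.885]
```

Emit:
{"fn": "jog_arm", "kwargs": {"plan": [{"dx": -50, "dy": 30, "dz": -60, "rz": -0.1, "claw": 0}, {"dx": -433, "dy": 251, "dz": -178, "rz": -0.885, "claw": 0}, {"dx": -433, "dy": 251, "dz": -178, "rz": -0.885, "claw": 0}, {"dx": -433, "dy": 251, "dz": -178, "rz": -0.885, "claw": 0}, {"dx": -433, "dy": 251, "dz": -178, "rz": -0.885, "claw": 0}, {"dx": -433, "dy": 251, "dz": -178, "rz": -0.885, "claw": 0}, {"dx": -433, "dy": 251, "dz": -178, "rz": -0.885, "claw": 0}, {"dx": -433, "dy": 251, "dz": -178, "rz": -0.885, "claw": 0}]}}

```text
validation failed for argument at $.pl...
```

```bash
python3 - <<'E'
from h import *
r=state();go(-150,0,400,0,r);go(-150,0,330,.8,r)
E
```

```text
t 0.1 loc [-617.8048  176.8496  221.5892] tilt 0.0014459411603102348 F [-0.3296 -0.0053 -0.0723] q [-0.9634  0.3854  0.0068 -0.0005 -1.194  -0.2586] 0.08715558514995111
(-150, 0, 400, 0) mm [-433.  251. -178.] rot [ 0.002  0.001 -0.885]
(-150, 0, 330, 0.8) mm [-433.  250. -108.] rot [-0.352 -0.745 -0.837]
```

Emit:
{"fn": "jog_arm", "kwargs": {"plan": [{"dx": -50, "dy": 30, "dz": -40, "rx": 0, "ry": 0, "rz": -0.1, "claw": 0}, {"dx": -90, "dy": 60, "dz": -80, "rx": 0, "ry": 0, "rz": -0.2, "claw": 0}]}}

```text
time: 0.27
ee_pos: [0.2534, -0.5326, 0.2685]
tcp_rot: [0.853, -3.021, -0.011]
ft_force: [0.6, 0.5, 1.2]
opening: 0.0801
finger_force: 0.0
```

```bash
python3 - <<'E'
from h import *
r=state();go(-150,0,400,0,r);go(165,0,370,0,r)
E
```

```text
t 0.2667 loc [-553.3665  157.1007  268.5319] tilt 0.004139908008093208 F [0.6038 0.455  1.2322] q [-0.8527  0.3004 -0.0007 -0.0007 -1.2769 -0.1676] 0.0801389775213423
(-150, 0, 400, 0) mm [-412.  134. -131.] rot [ 0.007  0.002 -0.684]
(165, 0, 370, 0) mm [-656.  333.  -99.] rot [ 0.007  0.002 -0.684]
```

Emit:
{"fn": "jog_arm", "kwargs": {"plan": [{"dx": -412, "dy": 134, "dz": -131, "rx": 0, "ry": 0, "rz": -0.684, "claw": 0}, {"dx": -412, "dy": 134, "dz": -131, "rx": 0, "ry": 0, "rz": -0.684, "claw": 0}, {"dx": -412, "dy": 134, "dz": -131, "rx": 0, "ry": 0, "rz": -0.684, "claw": 0}, {"dx": -412, "dy": 134, "dz": -131, "rx": 0, "ry": 0, "rz": -0.684, "claw": 0}, {"dx": -412, "dy": 134, "dz": -131, "rx": 0, "ry": 0, "rz": -0.684, "claw": 0}, {"dx": -412, "dy": 134, "dz": -131, "rx": 0, "ry": 0, "rz": -0.684, "claw": 0}, {"dx": -412, "dy": 134, "dz": -131, "rx": 0, "ry": 0, "rz": -0.684, "claw": 0}, {"dx": -412, "dy": 134, "dz": -131, "rx": 0, "ry": 0, "rz": -0.684, "claw": 0}]}}

```text
time: 0.93
ee_pos: [0.4623, -0.2892, 0.3683]
tcp_rot: [1.816, -2.563, -0.001]
ft_force: [0.7, -0.0, 0.6]
opening: 0.0281
finger_force: 0.0
```

```bash
python3 - <<'E'
from h import *
r=state();go(-150,0,400,0,r);go(-150,0,200,.8,r)
E
```

```text
t 0.9333 loc [-254.5798   40.3185  368.2898] tilt 0.0002175064238570475 F [ 0.7241 -0.0427  0.6243] q [-0.2616  0.1811  0.0827 -0.0003 -1.4728 -0.0761] 0.028062946205476502
(-150, 0, 400, 0) mm [-105.  -40.  -32.] rot [ 0.     0.    -0.001]
(-150, 0, 200, 0.8) mm [-105.  -40.  168.] rot [ 0.    -0.8   -0.001]
```

```bash
python3 - <<'E'
from h import *
r=state();go(-220,0,250,.8,r);go(-140,0,80,.8,r)
E
```

```text
t 0.9333 loc [-254.5798   40.3185  368.2898] tilt 0.0002175064238570475 F [ 0.7241 -0.0427  0.6243] q [-0.2616  0.1811  0.0827 -0.0003 -1.4728 -0.0761] 0.028062946205476502
(-220, 0, 250, 0.8) mm [-35. -40. 118.] rot [ 0.    -0.8   -0.001]
(-140, 0, 80, 0.8) mm [-115.  -40.  288.] rot [ 0.    -0.8   -0.001]
```

Emit:
{"fn": "jog_arm", "kwargs": {"plan": [{"dx": -35, "dy": -40, "dz": 118, "rx": 0, "ry": -0.8, "rz": 0, "claw": 0}, {"dx": -35, "dy": -40, "dz": 118, "rx": 0, "ry": -0.8, "rz": 0, "claw": 0}, {"dx": -35, "dy": -40, "dz": 118, "rx": 0, "ry": -0.8, "rz": 0, "claw": 0}, {"dx": -35, "dy": -40, "dz": 118, "rx": 0, "ry": -0.8, "rz": 0, "claw": 0}, {"dx": -115, "dy": -40, "dz": 288, "rx": 0, "ry": -0.8, "rz": 0, "claw": 0}, {"dx": -115, "dy": -40, "dz": 288, "rx": 0, "ry": -0.8, "rz": 0, "claw": 0}, {"dx": -115, "dy": -40, "dz": 288, "rx": 0, "ry": -0.8, "rz": 0, "claw": 0}, {"dx": -115, "dy": -40, "dz": 288, "rx": 0, "ry": -0.8, "rz": 0, "claw": 0}]}}

```text
time: 1.6
ee_pos: [0.5331, -0.2057, 0.095]
tcp_rot: [-1.392, 1.981, 0.596]
ft_force: [0.4, -0.7, -1.0]
opening: 0.0005
finger_force: 0.0
```

```bash
python3 - <<'E'
from h import *
r=state();go(-140,0,80,.8,r)
import cv2;cv2.imwrite('pics/s1.png',imaging.snapshot('scene')[:,:,::-1])
E
```

```text
t 1.6 loc [-152.4442    1.0395   95.0188] tilt 0.8026849217968969 F [ 0.4162 -0.7316 -1.023 ] q [-0.5534  0.5878  0.0257 -0.8099 -1.3273  0.545 ] 0.00045025463802929154
(-140, 0, 80, 0.8) mm [ 2. -1. 19.] rot [-0.002  0.003 -0.008]
```

View pics/s1.png

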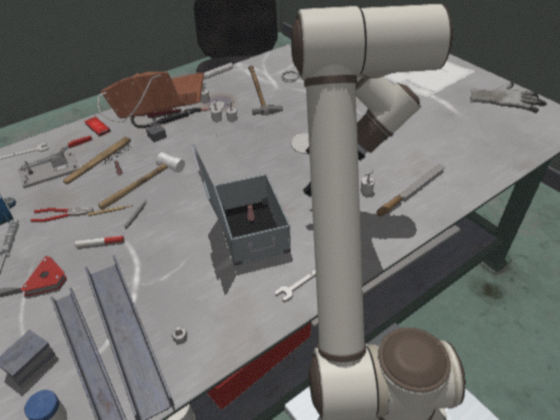

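The tilted pose is reachable and everything is untouched, with the case at (250,215). Next I'll go up and over to behind the lid.

```bash
python3 - <<'E'
from h import *
r=state();go(-150,0,380,0,r)
E
```

```text
t 1.65 loc [-147.1116    5.1193   88.329 ] tilt 0.8076882823820698 F [-0.8187  3.5606 -5.2043] q [-0.5476  0.5954  0.016  -0.8138 -1.3236  0.5457] 0.000681146101054315
(-150, 0, 380, 0) mm [-209.    0. -204.] rot [ 0.015  0.808 -0.012]
```

Emit:
{"fn": "jog_arm", "kwargs": {"plan": [{"dx": -209, "dy": 0, "dz": -204, "rx": 0, "ry": 0.8, "rz": 0, "claw": 0}, {"dx": -209, "dy": 0, "dz": -204, "rx": 0, "ry": 0.8, "rz": 0, "claw": 0}, {"dx": -209, "dy": 0, "dz": -204, "rx": 0, "ry": 0.8, "rz": 0, "claw": 0}, {"dx": -209, "dy": 0, "dz": -204, "rx": 0, "ry": 0.8, "rz": 0, "claw": 0}, {"dx": -209, "dy": 0, "dz": -204, "rx": 0, "ry": 0.8, "rz": 0, "claw": 0}, {"dx": -209, "dy": 0, "dz": -204, "rx": 0, "ry": 0.8, "rz": 0, "claw": 0}, {"dx": -209, "dy": 0, "dz": -204, "rx": 0, "ry": 0.8, "rz": 0, "claw": 0}, {"dx": -209, "dy": 0, "dz": -204, "rx": 0, "ry": 0.8, "rz": 0, "claw": 0}]}}

```text
time: 2.32
ee_pos: [0.5367, -0.2041, 0.4009]
tcp_rot: [-1.818, 2.553, -0.024]
ft_force: [0.7, -1.0, 1.5]
opening: 0.0005
finger_force: 0.0
```

```bash
python3 - <<'E'
from h import *
r=state();go(170,0,360,0,r)
E
```

```text
t 2.3167 loc [-149.759    -1.8084  400.8795] tilt -0.002393670546164167 F [ 0.6771 -0.9626  1.5273] q [-0.0778  0.2221  0.2093  0.0066 -1.5425 -0.2558] 0.0004839208377505151
(170, 0, 360, 0) mm [-320.    1.   40.] rot [-0.017 -0.002  0.003]
```

Emit:
{"fn": "jog_arm", "kwargs": {"plan": [{"dx": -322, "dy": 0, "dz": 20, "rx": 0, "ry": 0, "rz": 0, "claw": 0}, {"dx": -322, "dy": 0, "dz": 20, "rx": 0, "ry": 0, "rz": 0, "claw": 0}, {"dx": -322, "dy": 0, "dz": 20, "rx": 0, "ry": 0, "rz": 0, "claw": 0}, {"dx": -322, "dy": 0, "dz": 20, "rx": 0, "ry": 0, "rz": 0, "claw": 0}, {"dx": -322, "dy": 0, "dz": 20, "rx": 0, "ry": 0, "rz": 0, "claw": 0}, {"dx": -322, "dy": 0, "dz": 20, "rx": 0, "ry": 0, "rz": 0, "claw": 0}, {"dx": -322, "dy": 0, "dz": 20, "rx": 0, "ry": 0, "rz": 0, "claw": 0}, {"dx": -322, "dy": 0, "dz": 20, "rx": 0, "ry": 0, "rz": 0, "claw": 0}]}}

```text
time: 2.98
ee_pos: [0.6413, 0.1019, 0.3699]
tcp_rot: [1.818, -2.561, -0.002]
ft_force: [0.0, -0.4, 0.2]
opening: 0.0005
finger_force: 0.0
```

```bash
python3 - <<'E'
from h import *
r=state();go(165,0,262,0,r)
E
```

```text
t 2.9833 loc [173.6413   0.5723 369.886 ] tilt 1.2444756038331737e-05 F [ 0.0163 -0.4156  0.2234] q [ 0.4056  0.3774  0.3555 -0.0011 -1.5501 -0.742 ] 0.00045459130314801777
(165, 0, 262, 0) mm [  9.  -1. 108.] rot [0.002 0.    0.   ]
```

Emit:
{"fn": "jog_arm", "kwargs": {"plan": [{"dx": 5, "dy": 0, "dz": 40, "rx": 0, "ry": 0, "rz": 0, "claw": 0}, {"dx": 9, "dy": 0, "dz": 80, "rx": 0, "ry": 0, "rz": 0, "claw": 0}, {"dx": 9, "dy": 0, "dz": 108, "rx": 0, "ry": 0, "rz": 0, "claw": 0}, {"dx": 9, "dy": 0, "dz": 108, "rx": 0, "ry": 0, "rz": 0, "claw": 0}, {"dx": 9, "dy": 0, "dz": 108, "rx": 0, "ry": 0, "rz": 0, "claw": 0}]}}

```text
time: 3.4
ee_pos: [0.6377, 0.0898, 0.262]
tcp_rot: [1.814, -2.56, -0.001]
ft_force: [0.2, 0.3, 0.8]
opening: 0.0007
finger_force: 0.0
```

```bash
python3 - <<'E'
from h import *
r=state();go(122,0,262,0,r);go(90,0,262,0,r)
import cv2
for n in('scene','top'):cv2.imwrite(f'pics/{n}2.png',imaging.snapshot(n)[:,:,::-1])
a=cv2.imread('pics/scene2.png')[100:280,130:370];b=cv2.imread('pics/top2.png')[80:260,160:400]
cv2.imwrite('pics/c2.png',cv2.resize(cv2.vconcat([a,b]),None,fx=1.65,fy=1.65))
E
```

```text
t 3.4 loc [161.0209   0.0479 261.9815] tilt -0.002796071515234191 F [0.1593 0.2598 0.8451] q [ 0.3909  0.3972  0.1256  0.0005 -1.3028 -0.729 ] 0.0006591958246920592
(122, 0, 262, 0) mm [39. -0.  0.] rot [ 0.002 -0.003 -0.001]
(90, 0, 262, 0) mm [71. -0.  0.] rot [ 0.002 -0.003 -0.001]
```

View pics/c2.png

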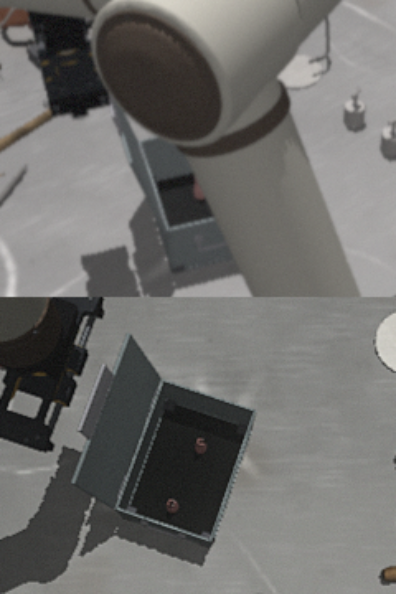

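The hand is behind the lip, with the lid still resting back. I'll nudge it now.

Emit:
{"fn": "jog_arm", "kwargs": {"plan": [{"dx": 24, "dy": 0, "dz": 0, "rx": 0, "ry": 0, "rz": 0, "claw": 0}, {"dx": 34, "dy": 0, "dz": 0, "rx": 0, "ry": 0, "rz": 0, "claw": 0}, {"dx": 43, "dy": 0, "dz": 0, "rx": 0, "ry": 0, "rz": 0, "claw": 0}, {"dx": 52, "dy": 0, "dz": 0, "rx": 0, "ry": 0, "rz": 0, "claw": 0}, {"dx": 61, "dy": 0, "dz": 0, "rx": 0, "ry": 0, "rz": 0, "claw": 0}, {"dx": 70, "dy": 0, "dz": 0, "rx": 0, "ry": 0, "rz": 0, "claw": 0}, {"dx": 78, "dy": 0, "dz": 0, "rx": 0, "ry": 0, "rz": 0, "claw": 0}, {"dx": 85, "dy": 0, "dz": 0, "rx": 0, "ry": 0, "rz": 0, "claw": 0}]}}

```text
time: 4.17
ee_pos: [0.6096, 0.0092, 0.2631]
tcp_rot: [1.816, -2.564, 0.0]
ft_force: [0.9, 0.8, -0.1]
opening: 0.0004
finger_force: 0.3
```

```bash
python3 - <<'E'
from h import *
r=state();go(85,0,310,0,r);go(-20,0,330,0.3,r)
import cv2
for n in('scene','top'):cv2.imwrite(f'pics/{n}3.png',imaging.snapshot(n)[:,:,::-1])
a=cv2.imread('pics/scene3.png')[100:280,130:370];b=cv2.imread('pics/top3.png')[80:260,160:400]
cv2.imwrite('pics/c3.png',cv2.resize(cv2.vconcat([a,b]),None,fx=1.65,fy=1.65))
E
```

```text
t 4.1667 loc [ 75.6576  -0.1088 263.1362] tilt -0.0001443346335463419 F [ 0.9426  0.838  -0.1379] q [ 0.2803  0.3344  0.0345  0.0001 -1.271  -0.6186] 0.0003828307661811392
(85, 0, 310, 0) mm [ -9.   0. -47.] rot [ 0.    -0.    -0.001]
(-20, 0, 330, 0.3) mm [ 96.  -0. -67.] rot [-0.    -0.3   -0.001]
```

View pics/c3.png

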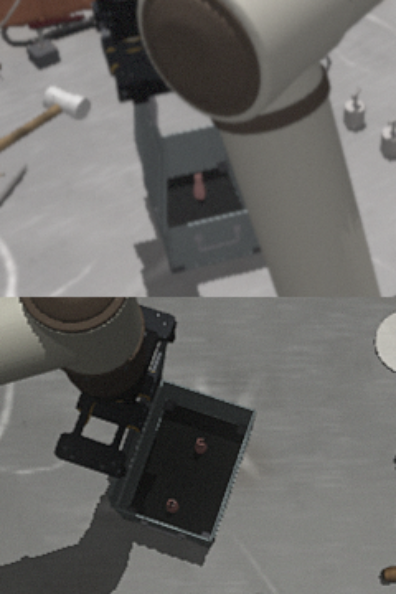

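Emit:
{"fn": "jog_arm", "kwargs": {"plan": [{"dx": 6, "dy": 0, "dz": 0, "rx": 0, "ry": 0, "rz": 0, "claw": 0}, {"dx": 11, "dy": 0, "dz": 0, "rx": 0, "ry": 0, "rz": 0, "claw": 0}, {"dx": -6, "dy": 0, "dz": -15, "rx": 0, "ry": 0, "rz": 0, "claw": 0}, {"dx": -6, "dy": 0, "dz": -56, "rx": 0, "ry": 0, "rz": 0, "claw": 0}, {"dx": 30, "dy": 0, "dz": -75, "rx": 0, "ry": -0.1, "rz": 0, "claw": 0}, {"dx": 235, "dy": 0, "dz": -75, "rx": 0, "ry": -0.8, "rz": 0, "claw": 0}, {"dx": 235, "dy": 0, "dz": -75, "rx": 0, "ry": -0.8, "rz": 0, "claw": 0}, {"dx": 235, "dy": 0, "dz": -75, "rx": 0, "ry": -0.8, "rz": 0, "claw": 0}]}}

```text
time: 4.93
ee_pos: [0.5581, -0.1363, 0.3405]
tcp_rot: [-1.579, 2.216, 0.38]
ft_force: [0.9, -1.1, -0.9]
opening: 0.0006
finger_force: 0.0
```

```bash
python3 - <<'E'
from h import *
r=state();go(-130,0,330,.8,r);go(-160,0,250,.8,r);go(-160,0,200,.8,r);
import cv2
for n in('scene','top'):cv2.imwrite(f'pics/{n}4.png',imaging.snapshot(n)[:,:,::-1])
a=cv2.imread('pics/scene4.png')[100:280,130:370];b=cv2.imread('pics/top4.png')[80:260,160:400]
cv2.imwrite('pics/c4.png',cv2.resize(cv2.vconcat([a,b]),None,fx=1.65,fy=1.65))
E
```

```text
t 4.9333 loc [-78.63     0.4397 340.5016] tilt 0.4808670320597693 F [ 0.9069 -1.0629 -0.9127] q [-0.2381  0.2536  0.2026 -0.4802 -1.4757 -0.0589] 0.000555011268134119
(-130, 0, 330, 0.8) mm [ 50.  -0. -14.] rot [-0.003 -0.319  0.006]
(-160, 0, 250, 0.8) mm [114.   0.  43.] rot [-0.003 -0.319  0.006]
(-160, 0, 200, 0.8) mm [137.   1.  87.] rot [-0.003 -0.319  0.006]
```

View pics/c4.png

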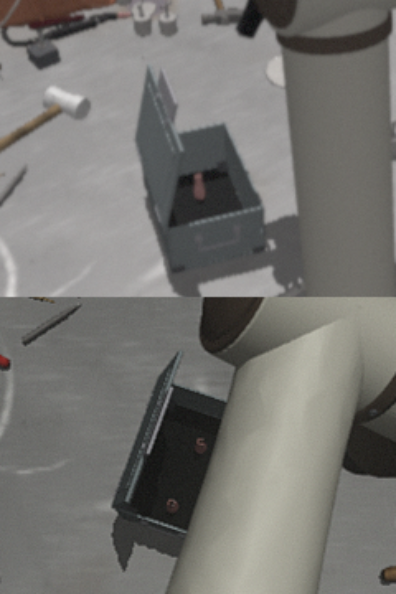

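The lid has started falling forward, about 0.25 rad past upright, and the case and cups are unmoved. I'll move the fingers in front of and below its lip.

Emit:
{"fn": "jog_arm", "kwargs": {"plan": [{"dx": 50, "dy": 0, "dz": -14, "rx": 0, "ry": -0.32, "rz": 0, "claw": 0}, {"dx": 114, "dy": 0, "dz": 43, "rx": 0, "ry": -0.32, "rz": 0, "claw": 0}, {"dx": 114, "dy": 0, "dz": 43, "rx": 0, "ry": -0.32, "rz": 0, "claw": 0}, {"dx": 137, "dy": 0, "dz": 87, "rx": 0, "ry": -0.32, "rz": 0, "claw": 0}, {"dx": 137, "dy": 0, "dz": 87, "rx": 0, "ry": -0.32, "rz": 0, "claw": 0}]}}

```text
time: 5.45
ee_pos: [0.5281, -0.2141, 0.1909]
tcp_rot: [-1.395, 1.989, 0.603]
ft_force: [-0.7, 0.7, -0.1]
opening: 0.0006
finger_force: 0.0
```

```bash
cat >> h.py <<'E'
def tcp(th,t=.8,s=18,half=11):
    n=np.array([np.cos(t),np.sin(t)]);z=np.array([np.sin(t),-np.cos(t)])
    if th>=t: A=np.array([75-(185-s)*np.cos(th),100+(185-s)*np.sin(th)]);q=A-half*n
    else: E=np.array([75-185*np.cos(th),100+185*np.sin(th)]);q=E+s*z-half*n
    return q
def lid(a):
    l=lambda d,y:O+ex*(.075-d*np.cos(a))+ey*y+Z*(.1+d*np.sin(a))
    return np.array([l(.15,-.105),l(.15,.105),l(.185,-.045),l(.185,.045)])
E
python3 - <<'E'
from h import *
r=state()
for th in(1.2,1.1,1.,.9,.8): go(*np.round([tcp(th)[0],0,tcp(th)[1]]),.8,r)
import cv2
im=imaging.snapshot('scene')[:,:,::-1].copy();S=imaging.calibration('scene')
for th,c in((1.2,(0,0,255)),(1.,(0,255,0)),(.8,(255,0,0))):
    for u in proj(lid(th),S): cv2.circle(im,tuple(int(round(v)) for v in u),1,c,-1)
cv2.imwrite('pics/c5.png',cv2.resize(im[120:280,170:350],None,fx=3,fy=3))
E
```

```text
t 5.45 loc [-162.0119    3.0025  190.9222] tilt 0.797876226878186 F [-0.7499  0.6809 -0.1208] q [-0.5607  0.4767  0.1046 -0.7759 -1.4697  0.4056] 0.0005796917367479102
(np.float64(7.0), np.float64(0.0), np.float64(248.0), 0.8) mm [-159.   -1.   81.] rot [ 0.005 -0.002 -0.013]
(np.float64(-8.0), np.float64(0.0), np.float64(241.0), 0.8) mm [-143.   -2.   75.] rot [ 0.005 -0.002 -0.013]
(np.float64(-23.0), np.float64(0.0), np.float64(233.0), 0.8) mm [-127.   -2.   70.] rot [ 0.005 -0.002 -0.013]
(np.float64(-36.0), np.float64(0.0), np.float64(223.0), 0.8) mm [-111.   -2.   68.] rot [ 0.005 -0.002 -0.013]
(np.float64(-49.0), np.float64(0.0), np.float64(212.0), 0.8) mm [-94.  -2.  66.] rot [ 0.005 -0.002 -0.013]
```

View pics/c5.png

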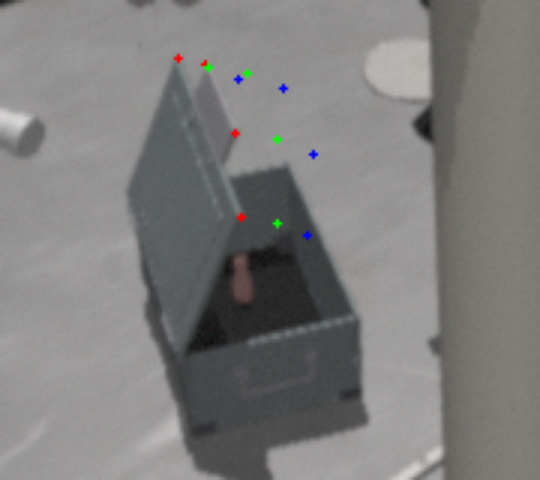

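The lid is at 1.2 rad (the red overlay fits). I'll put the fingers on its path at about 0.93 rad.

Emit:
{"fn": "jog_arm", "kwargs": {"plan": [{"dx": -115, "dy": -2, "dz": 69, "rx": 0, "ry": 0, "rz": 0, "claw": 0}, {"dx": -115, "dy": -2, "dz": 69, "rx": 0, "ry": 0, "rz": 0, "claw": 0}, {"dx": -115, "dy": -2, "dz": 69, "rx": 0, "ry": 0, "rz": 0, "claw": 0}, {"dx": -115, "dy": -2, "dz": 69, "rx": 0, "ry": 0, "rz": 0, "claw": 0}, {"dx": -115, "dy": -2, "dz": 69, "rx": 0, "ry": 0, "rz": 0, "claw": 0}, {"dx": -115, "dy": -2, "dz": 69, "rx": 0, "ry": 0, "rz": 0, "claw": 0}, {"dx": -115, "dy": -2, "dz": 69, "rx": 0, "ry": 0, "rz": 0, "claw": 0}, {"dx": -115, "dy": -2, "dz": 69, "rx": 0, "ry": 0, "rz": 0, "claw": 0}]}}

```text
time: 6.17
ee_pos: [0.5759, -0.0929, 0.2318]
tcp_rot: [-1.403, 1.983, 0.589]
ft_force: [-1.0, -1.2, 0.5]
opening: 0.0005
finger_force: 0.4
```

```bash
python3 - <<'E'
from h import *
r=state()
for th in(.9,.85,.8,.75,.7,.65,.6,.55,.5): go(*np.round([tcp(th)[0],0,tcp(th)[1]]),.8,r)
import cv2
im=imaging.snapshot('scene')[:,:,::-1].copy();S=imaging.calibration('scene')
for th,c in((1.,(0,0,255)),(.9,(0,255,0)),(.8,(255,0,0))):
    for u in proj(lid(th),S): cv2.circle(im,tuple(int(round(v)) for v in u),1,c,-1)
cv2.imwrite('pics/c6.png',cv2.resize(im[120:280,170:350],None,fx=3,fy=3))
E
```

```text
t 6.1667 loc [-31.828   -2.0253 231.8352] tilt 0.7940467438555395 F [-0.9713 -1.1849  0.5259] q [-0.3482  0.3781  0.0699 -0.8166 -1.3632  0.2294] 0.0004573079877713044
(np.float64(-36.0), np.float64(0.0), np.float64(223.0), 0.8) mm [9. 2. 3.] rot [-0.001 -0.006 -0.002]
(np.float64(-43.0), np.float64(0.0), np.float64(218.0), 0.8) mm [18.  2.  2.] rot [-0.001 -0.006 -0.002]
(np.float64(-49.0), np.float64(0.0), np.float64(212.0), 0.8) mm [26.  2.  2.] rot [-0.001 -0.006 -0.002]
(np.float64(-55.0), np.float64(0.0), np.float64(206.0), 0.8) mm [35.  2.  2.] rot [-0.001 -0.006 -0.002]
(np.float64(-61.0), np.float64(0.0), np.float64(199.0), 0.8) mm [44.  2.  2.] rot [-0.001 -0.006 -0.002]
(np.float64(-67.0), np.float64(0.0), np.float64(192.0), 0.8) mm [53.  2.  3.] rot [-0.001 -0.006 -0.002]
(np.float64(-72.0), np.float64(0.0), np.float64(184.0), 0.8) mm [62.  2.  5.] rot [-0.001 -0.006 -0.002]
(np.float64(-77.0), np.float64(0.0), np.float64(176.0), 0.8) mm [71.  2.  7.] rot [-0.001 -0.006 -0.002]
(np.float64(-82.0), np.float64(0.0), np.float64(168.0), 0.8) mm [81.  2.  9.] rot [-0.001 -0.006 -0.002]
```

View pics/c6.png

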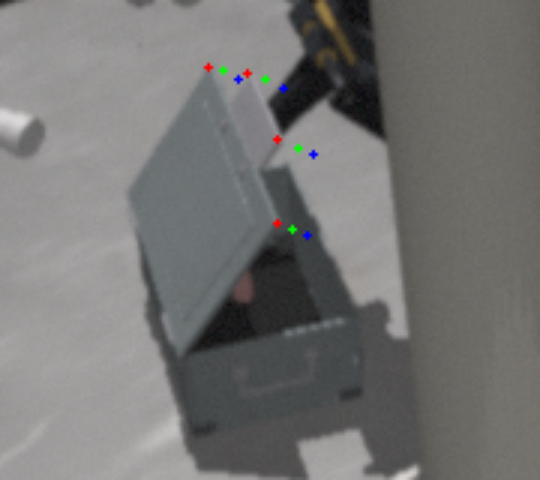

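The lid has been caught and is resting on the fingers at about 0.98 rad. I'll start lowering.

Emit:
{"fn": "jog_arm", "kwargs": {"plan": [{"dx": 5, "dy": 0, "dz": 2, "rx": 0, "ry": 0, "rz": 0, "claw": 0}, {"dx": 10, "dy": 0, "dz": 3, "rx": 0, "ry": 0, "rz": 0, "claw": 0}, {"dx": 15, "dy": 0, "dz": 3, "rx": 0, "ry": 0, "rz": 0, "claw": 0}, {"dx": 20, "dy": 0, "dz": 2, "rx": 0, "ry": 0, "rz": 0, "claw": 0}, {"dx": 26, "dy": 0, "dz": 2, "rx": 0, "ry": 0, "rz": 0, "claw": 0}, {"dx": 32, "dy": 1, "dz": 2, "rx": 0, "ry": 0, "rz": 0, "claw": 0}, {"dx": 38, "dy": 1, "dz": 2, "rx": 0, "ry": 0, "rz": 0, "claw": 0}, {"dx": 44, "dy": 2, "dz": 2, "rx": 0, "ry": 0, "rz": 0, "claw": 0}]}}

```text
time: 6.88
ee_pos: [0.5645, -0.1194, 0.1985]
tcp_rot: [-1.403, 1.982, 0.589]
ft_force: [0.9, -1.2, -1.0]
opening: 0.0003
finger_force: 0.3
```

```bash
python3 - <<'E'
from h import *
r=state()
for th in(.7,.65,.6,.55,.5,.45,.4,.35): go(*np.round([tcp(th)[0],0,tcp(th)[1]]),.8,r)
E
```

```text
t 6.8833 loc [-60.5636  -0.0424 198.4989] tilt 0.7949615088314459 F [ 0.8755 -1.2038 -1.0014] q [-0.3987  0.4198  0.044  -0.8182 -1.3521  0.3138] 0.0002686686345712521
(np.float64(-61.0), np.float64(0.0), np.float64(199.0), 0.8) mm [-0.  0. -1.] rot [-0.001 -0.005 -0.001]
(np.float64(-67.0), np.float64(0.0), np.float64(192.0), 0.8) mm [ 9.  0. -0.] rot [-0.001 -0.005 -0.001]
(np.float64(-72.0), np.float64(0.0), np.float64(184.0), 0.8) mm [18.  0.  2.] rot [-0.001 -0.005 -0.001]
(np.float64(-77.0), np.float64(0.0), np.float64(176.0), 0.8) mm [28.  0.  4.] rot [-0.001 -0.005 -0.001]
(np.float64(-82.0), np.float64(0.0), np.float64(168.0), 0.8) mm [37.  0.  6.] rot [-0.001 -0.005 -0.001]
(np.float64(-86.0), np.float64(0.0), np.float64(160.0), 0.8) mm [45.  0.  9.] rot [-0.001 -0.005 -0.001]
(np.float64(-90.0), np.float64(0.0), np.float64(152.0), 0.8) mm [54. -0. 12.] rot [-0.001 -0.005 -0.001]
(np.float64(-94.0), np.float64(0.0), np.float64(143.0), 0.8) mm [63. -0. 15.] rot [-0.001 -0.005 -0.001]
```

Emit:
{"fn": "jog_arm", "kwargs": {"plan": [{"dx": 5, "dy": 0, "dz": 0, "rx": 0, "ry": 0, "rz": 0, "claw": 0}, {"dx": 10, "dy": 0, "dz": 1, "rx": 0, "ry": 0, "rz": 0, "claw": 0}, {"dx": 16, "dy": 0, "dz": 2, "rx": 0, "ry": 0, "rz": 0, "claw": 0}, {"dx": 22, "dy": 0, "dz": 3, "rx": 0, "ry": 0, "rz": 0, "claw": 0}, {"dx": 28, "dy": 0, "dz": 4, "rx": 0, "ry": 0, "rz": 0, "claw": 0}, {"dx": 33, "dy": 0, "dz": 5, "rx": 0, "ry": 0, "rz": 0, "claw": 0}, {"dx": 39, "dy": 0, "dz": 7, "rx": 0, "ry": 0, "rz": 0, "claw": 0}, {"dx": 45, "dy": 0, "dz": 9, "rx": 0, "ry": 0, "rz": 0, "claw": 0}]}}

```text
time: 7.55
ee_pos: [0.5561, -0.1429, 0.1602]
tcp_rot: [-1.404, 1.982, 0.589]
ft_force: [-0.7, -2.0, -0.7]
opening: 0.0007
finger_force: 0.5
```

```bash
python3 - <<'E'
from h import *
r=state()
for th in(.45,.4,.35,.3,.25,.2,.15,.1): go(*np.round([tcp(th)[0],0,tcp(th)[1]]),.8,r)
import cv2
im=imaging.snapshot('scene')[:,:,::-1].copy();S=imaging.calibration('scene')
for th,c in((.6,(0,0,255)),(.5,(0,255,0)),(.4,(255,0,0))):
    for u in proj(lid(th),S): cv2.circle(im,tuple(int(round(v)) for v in u),1,c,-1)
cv2.imwrite('pics/c7.png',cv2.resize(im[120:280,170:350],None,fx=3,fy=3))
E
```

```text
t 7.55 loc [-85.5323   0.0904 160.1532] tilt 0.7947474966534689 F [-0.7123 -1.9751 -0.6727] q [-0.4416  0.4732  0.0233 -0.8196 -1.3303  0.3972] 0.0006799870385028056
(np.float64(-86.0), np.float64(0.0), np.float64(160.0), 0.8) mm [ 0. -0. -0.] rot [-0.001 -0.005 -0.001]
(np.float64(-90.0), np.float64(0.0), np.float64(152.0), 0.8) mm [ 9. -0.  3.] rot [-0.001 -0.005 -0.001]
(np.float64(-94.0), np.float64(0.0), np.float64(143.0), 0.8) mm [18. -0.  6.] rot [-0.001 -0.005 -0.001]
(np.float64(-96.0), np.float64(0.0), np.float64(134.0), 0.8) mm [26. -0. 11.] rot [-0.001 -0.005 -0.001]
(np.float64(-99.0), np.float64(0.0), np.float64(125.0), 0.8) mm [35. -0. 15.] rot [-0.001 -0.005 -0.001]
(np.float64(-101.0), np.float64(0.0), np.float64(116.0), 0.8) mm [42. -0. 20.] rot [-0.001 -0.005 -0.001]
(np.float64(-103.0), np.float64(0.0), np.float64(107.0), 0.8) mm [50. -0. 25.] rot [-0.001 -0.005 -0.001]
(np.float64(-104.0), np.float64(0.0), np.float64(98.0), 0.8) mm [57. -0. 30.] rot [-0.001 -0.005 -0.001]
```

View pics/c7.png

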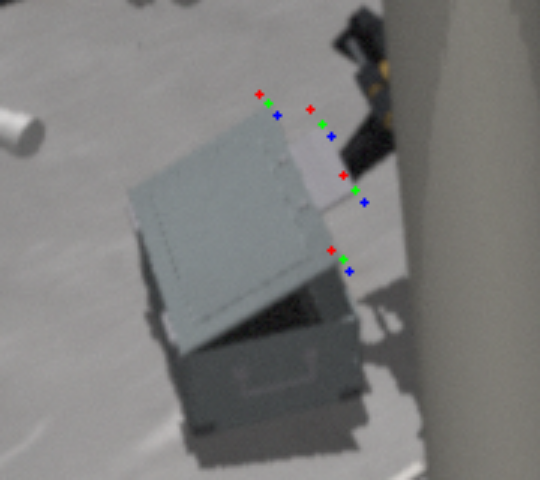

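The lid is at about 0.5 rad and resting on the fingers, so I'll continue.

Emit:
{"fn": "jog_arm", "kwargs": {"plan": [{"dx": 5, "dy": 0, "dz": 1, "rx": 0, "ry": 0, "rz": 0, "claw": 0}, {"dx": 10, "dy": 0, "dz": 3, "rx": 0, "ry": 0, "rz": 0, "claw": 0}, {"dx": 15, "dy": 0, "dz": 5, "rx": 0, "ry": 0, "rz": 0, "claw": 0}, {"dx": 20, "dy": 0, "dz": 8, "rx": 0, "ry": 0, "rz": 0, "claw": 0}, {"dx": 25, "dy": 0, "dz": 10, "rx": 0, "ry": 0, "rz": 0, "claw": 0}, {"dx": 30, "dy": 0, "dz": 13, "rx": 0, "ry": 0, "rz": 0, "claw": 0}, {"dx": 35, "dy": 0, "dz": 15, "rx": 0, "ry": 0, "rz": 0, "claw": 0}, {"dx": 40, "dy": 0, "dz": 18, "rx": 0, "ry": 0, "rz": 0, "claw": 0}]}}

```text
time: 8.27
ee_pos: [0.5512, -0.1569, 0.119]
tcp_rot: [-1.404, 1.981, 0.59]
ft_force: [-0.8, 0.1, -1.9]
opening: 0.0002
finger_force: 0.4
```

```bash
python3 - <<'E'
from h import *
r=state()
for th in(.2,.15,.1,.05,0,-.05,-.1): go(*np.round([tcp(th)[0],0,tcp(th)[1]]),.8,r)
E
```

```text
t 8.2667 loc [-100.3449    0.107   118.9671] tilt 0.7953086403489926 F [-0.834   0.1348 -1.8854] q [-0.4682  0.5311  0.0028 -0.827  -1.2946  0.4731] 0.00022247297872629305
(np.float64(-101.0), np.float64(0.0), np.float64(116.0), 0.8) mm [ 3. -0.  2.] rot [-0.001 -0.005 -0.001]
(np.float64(-103.0), np.float64(0.0), np.float64(107.0), 0.8) mm [10. -0.  6.] rot [-0.001 -0.005 -0.001]
(np.float64(-104.0), np.float64(0.0), np.float64(98.0), 0.8) mm [18. -0. 12.] rot [-0.001 -0.005 -0.001]
(np.float64(-105.0), np.float64(0.0), np.float64(89.0), 0.8) mm [25. -0. 18.] rot [-0.001 -0.005 -0.001]
(np.float64(-105.0), np.float64(0.0), np.float64(80.0), 0.8) mm [31. -0. 24.] rot [-0.001 -0.005 -0.001]
(np.float64(-105.0), np.float64(0.0), np.float64(70.0), 0.8) mm [38. -0. 31.] rot [-0.001 -0.005 -0.001]
(np.float64(-104.0), np.float64(0.0), np.float64(61.0), 0.8) mm [44. -0. 38.] rot [-0.001 -0.005 -0.001]
```

Emit:
{"fn": "jog_arm", "kwargs": {"plan": [{"dx": 4, "dy": 0, "dz": 2, "rx": 0, "ry": 0, "rz": 0, "claw": 0}, {"dx": 7, "dy": 0, "dz": 4, "rx": 0, "ry": 0, "rz": 0, "claw": 0}, {"dx": 10, "dy": 0, "dz": 6, "rx": 0, "ry": 0, "rz": 0, "claw": 0}, {"dx": 13, "dy": 0, "dz": 9, "rx": 0, "ry": 0, "rz": 0, "claw": 0}, {"dx": 16, "dy": 0, "dz": 11, "rx": 0, "ry": 0, "rz": 0, "claw": 0}, {"dx": 19, "dy": 0, "dz": 13, "rx": 0, "ry": 0, "rz": 0, "claw": 0}, {"dx": 22, "dy": 0, "dz": 15, "rx": 0, "ry": 0, "rz": 0, "claw": 0}, {"dx": 25, "dy": 0, "dz": 17, "rx": 0, "ry": 0, "rz": 0, "claw": 0}]}}

```text
time: 8.93
ee_pos: [0.5496, -0.1618, 0.0895]
tcp_rot: [-1.404, 1.981, 0.589]
ft_force: [0.1, 0.0, -2.0]
opening: 0.0008
finger_force: 0.5
```

```bash
python3 - <<'E'
from h import *
r=state()
for th in(.05,0,-.05,-.1): go(*np.round([tcp(th)[0],0,tcp(th)[1]]),.8,r)
E
```

```text
t 8.9333 loc [-105.5743    0.0508   89.4694] tilt 0.7952054778065649 F [ 0.1079  0.01   -2.0494] q [-0.4786  0.5729 -0.0105 -0.8355 -1.2638  0.522 ] 0.0008360349708449555
(np.float64(-105.0), np.float64(0.0), np.float64(89.0), 0.8) mm [-0. -0.  1.] rot [-0.001 -0.005 -0.001]
(np.float64(-105.0), np.float64(0.0), np.float64(80.0), 0.8) mm [ 6. -0.  7.] rot [-0.001 -0.005 -0.001]
(np.float64(-105.0), np.float64(0.0), np.float64(70.0), 0.8) mm [13. -0. 14.] rot [-0.001 -0.005 -0.001]
(np.float64(-104.0), np.float64(0.0), np.float64(61.0), 0.8) mm [19. -0. 21.] rot [-0.001 -0.005 -0.001]
```

Emit:
{"fn": "jog_arm", "kwargs": {"plan": [{"dx": 3, "dy": 0, "dz": 2, "rx": 0, "ry": 0, "rz": 0, "claw": 0}, {"dx": 5, "dy": 0, "dz": 4, "rx": 0, "ry": 0, "rz": 0, "claw": 0}, {"dx": 7, "dy": 0, "dz": 7, "rx": 0, "ry": 0, "rz": 0, "claw": 0}, {"dx": 9, "dy": 0, "dz": 9, "rx": 0, "ry": 0, "rz": 0, "claw": 0}, {"dx": 11, "dy": 0, "dz": 11, "rx": 0, "ry": 0, "rz": 0, "claw": 0}, {"dx": 13, "dy": 0, "dz": 13, "rx": 0, "ry": 0, "rz": 0, "claw": 0}, {"dx": 16, "dy": 0, "dz": 15, "rx": 0, "ry": 0, "rz": 0, "claw": 0}, {"dx": 19, "dy": 0, "dz": 17, "rx": 0, "ry": 0, "rz": 0, "claw": 0}]}}

```text
time: 9.6
ee_pos: [0.5492, -0.163, 0.0641]
tcp_rot: [-1.404, 1.981, 0.589]
ft_force: [0.3, -0.3, 1.2]
opening: 0.0005
finger_force: 0.0
```

```bash
python3 - <<'E'
from h import *
r=state();print(manip.sense()['finger_force'])
import cv2
im=imaging.snapshot('scene')[:,:,::-1].copy();S=imaging.calibration('scene')
for th,c in((.1,(0,0,255)),(0.,(0,255,0))):
    for u in proj(lid(th),S): cv2.circle(im,tuple(int(round(v)) for v in u),1,c,-1)
cv2.imwrite('pics/c8.png',cv2.resize(im[120:280,170:350],None,fx=3,fy=3))
E
```

```text
t 9.6 loc [-106.8331    0.0323   64.1356] tilt 0.7950517466817841 F [ 0.2583 -0.3354  1.2291] q [-0.4827  0.6092 -0.0209 -0.8455 -1.2349  0.5612] 0.0004624920623413128
0.0
```

View pics/c8.png

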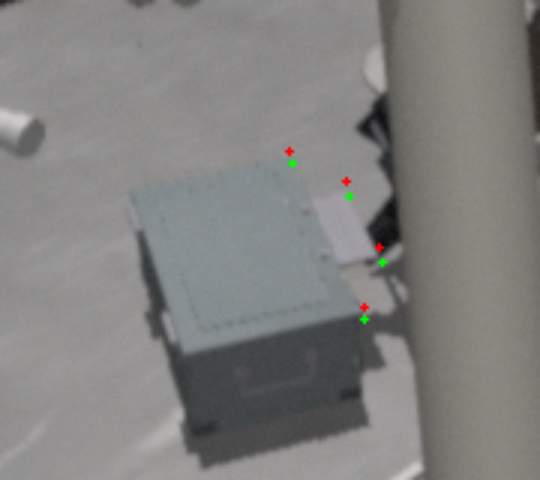

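The lid is shut, the fingers are unloaded, and the case is unmoved. I'll withdraw outward, then up.

Emit:
{"fn": "jog_arm", "kwargs": {"plan": [{"dx": 15, "dy": 0, "dz": -15, "rx": 0, "ry": 0, "rz": 0, "claw": 0}, {"dx": 35, "dy": 0, "dz": -36, "rx": 0, "ry": 0, "rz": 0, "claw": 0}, {"dx": 56, "dy": 0, "dz": -57, "rx": 0, "ry": 0, "rz": 0, "claw": 0}, {"dx": 56, "dy": 0, "dz": -57, "rx": 0, "ry": 0, "rz": 0, "claw": 0}, {"dx": -15, "dy": 0, "dz": -127, "rx": 0, "ry": 0, "rz": 0, "claw": 0}, {"dx": -15, "dy": 0, "dz": -127, "rx": 0, "ry": 0, "rz": 0, "claw": 0}, {"dx": -15, "dy": 0, "dz": -127, "rx": 0, "ry": 0, "rz": 0, "claw": 0}, {"dx": -15, "dy": 0, "dz": -127, "rx": 0, "ry": 0, "rz": 0, "claw": 0}]}}

```text
time: 10.32
ee_pos: [0.5245, -0.2402, 0.1694]
tcp_rot: [-1.409, 1.978, 0.576]
ft_force: [0.3, 0.3, -1.0]
opening: 0.0003
finger_force: 0.0
```

```bash
python3 - <<'E'
from h import *
r=state()
import cv2
a=imaging.snapshot('scene')[100:300,150:400,::-1];b=imaging.snapshot('top')[80:280,180:430,::-1]
cv2.imwrite('pics/c9.png',cv2.resize(cv2.hconcat([a,b]),None,fx=1.6,fy=1.6))
E
```

```text
t 10.3167 loc [-187.8018   -2.1997  169.412 ] tilt 0.7916672257774486 F [ 0.2902  0.35   -0.9532] q [-0.5972  0.5146  0.1113 -0.7673 -1.4559  0.4724] 0.0002779271986709024
```

View pics/c9.png

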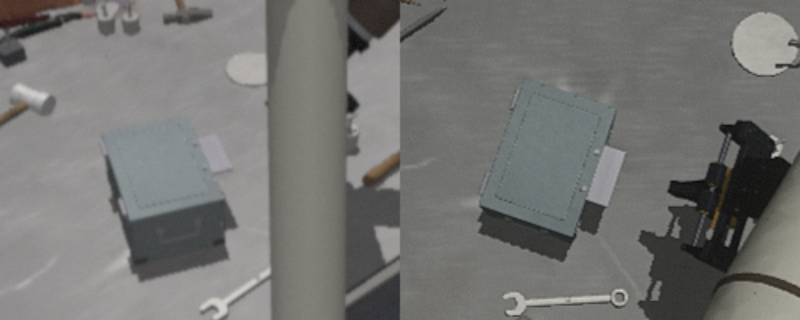

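The lid is fully shut, the robot is clear of everything, and the wrench and case are in place. I'll hand the job in.

```bash
python3 -c "
from cell import manip
print(manip.hand_in())"
```

```text
the job is handed in; nothing more can be done
None
```

I nudged the lid forward, caught it on the outside of the shut fingers at about 1 rad, and lowered it at about 0.4 rad/s or slower until shut; I saw no shift of the case in the pictures, and handed the job in at about 10 s with the arm clear.

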